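Hold a valve spring at its fitted height in the spring tester

TASK

Test the valve spring that stands in the bench spring tester: first press the handle all the way down until the coils are closed up solid, to set the spring, then ease it back up, never letting the handle fly back, until the ram's pointer is level with the upper of the two riders on the height rule (the fitted height). Finish holding the handle there, steady, so that the load can be read off the gauge; the program ends while still holding, and the springs, valves, mug and can on the bench stay where they stand.

Things in the scene. Friction and masses are not known exactly. Their poses are not given: they have to be found in the camera images.
- tester: Bench valve spring tester, grey casting, bolted down: base 200 x 120 x 30 mm, column at the back, vertical ram over a platen, 306 mm tall. Origin on the bench under the ram's axis; x points from its front (operator's side) to the column, y to the operator's left, z up. The handle is on its left (+y) side, the height rule on its right; a round load gauge, 80 mm, stands at (-85, -85, 85 mm) and needs no touching
- handle (a joint): Handle angle (rad). 0: at rest, the arm with the grip rising 0.55 rad above level towards the tester's front (-x). Grows as the grip is pressed down; level at 0.55; stop (coils solid) at 1.30, which is 0.75 rad below level. Rack and pinion: the ram goes down 30 mm per rad. A spring drives it back up: at the grip about 5 N at rest, 10 N mid-way, 17 N at the stop
- handle_pivot (a point): Point on the handle's hinge axis, in the plane in which the grip swings; 200 mm above the bench. The axis is parallel to the tester's y, 40 mm behind the ram's axis; this plane lies 95 mm to the left (+y) of the ram's axis
- handle_grip (a point): Centre of the round black hand grip (28 mm thick, 90 mm long, along the 14 mm steel handle bar), on its axis, 200 mm from the hinge axis. It goes from 305 mm above the bench at rest to 64 mm at the stop, with free room on both sides. As the spring pushes it up, closed fingertips bearing on its top are enough to work and hold it; it turns 1.3 rad on the way, so a tight pinch twists
- ram_pointer (a point): Tip, at mid thickness (4 mm), of the flat steel pointer fixed to the ram's foot. It points back towards the height rule on the right side of the tester and goes down with the ram: 123.5 mm above the bench at rest, 84.5 mm at the stop
- upper_rider_tip (a point): Tip, at mid thickness (3 mm), of the upper of two steel riders (28 x 16 x 9 mm block with thumb screw) clamped on the aluminium height rule behind the pointer; its height is the spring's fitted height, somewhere from 105 to 116 mm above the bench. It does not move during the job
- lower_rider_tip (a point): The same on the lower rider (valve-open height), 90 to 100 mm above the bench; not the one wanted here
- spring_b_mid (a point): a spare valve spring, 38 mm across and 64 mm tall, standing on the bench; the point is its centre. Not to be disturbed
- spring_c_mid (a point): another spare valve spring like it, standing; its centre. Not to be disturbed
- valve_a_mid (a point): an engine valve, 108 mm tall, standing on its 40 mm head on the bench; the point is half-way up. Not to be knocked over
- valve_b_mid (a point): another such valve, standing; half-way up. Not to be knocked over
- mug_mid (a point): white mug, 80 mm across, 90 mm tall, standing; half-way up. Not to be disturbed
- oil_can_mid (a point): red can, 68 mm across, 170 mm tall, standing; half-way up. Not to be disturbed

How it is judged:
By the outcome, as a careful person would: the job done as asked, in the order asked, and still so for the second after the job is handed in, while the arm keeps its last pose, push and grip.
It also fails if it takes over 48 s, if anything falls off the work surface, if the arm or the gripper's body presses on something with over 40 N, if the wrist force passes 120 N, or if a joint passes its speed limit or range.

ROBOT

A 6-joint arm with a two-finger parallel gripper is mounted at the origin on the work surface. World frame = base frame: x ahead of the robot, y to its left, z up, the work surface at z = 0. Lengths are in m, angles in rad, forces in N, time in s.
With the tool pointing down it reaches from about 0.35 to 0.85 m from the base axis. Payload 8.1 kg.
Tool frame: the origin (TCP) lies between the finger pads; the fingertips stand nose_length ahead of it and the grasp point (between the pads) lies 2 mm behind it (nose_length is the distance from the TCP to the fingertips, in m); z points along the fingers, x is the direction in which the jaws open and shut, and the axes are right-handed (so a half turn about z gives the same grasp; the last joint's range is limited). The gripper opens to 93 mm and grips with 3 to 60 N. Pads are 15 mm wide; open, the fingers measure 128 mm over their backs; the gripper's body (75 mm by 188 mm) begins 65 mm behind the grasp point.
Start: joints at [-1.434, 0.13, 1.488, -0, 1.523, -0.085], TCP at [0.132, -0.585, 0.236] pointing down, gripper open.
Joint ranges: [-2.96, 2.96], [-0.89, 2.26], [0.02, 2.5], [-1.34, 4.48], [0, 2.73], [-2.66, 2.66]. Speed limits (rad/s): [2.39, 2.39, 2.79, 3.14, 3.14, 3.14].

INTERFACE

Orientations are given as a rotation vector (axis times angle).
In Python, from plant import * gives the robot as it stands.
- The arm moves only by the tool carry_out, never from a script. Its argument "steps" is a list of rows, each an object with "xyz": the shift along the world's x, y, z in cm, a list of three; "rot": the turn, a rotation vector about the world's x, y, z in degrees, a list of three. In form: [{"xyz": [tx, ty, tz], "rot": [rx, ry, rz]}, ...]. A call has 1 to 10 rows; each row is the pose to reach, as a shift and turn from the pose commanded when the call began; what a row does not reach only later rows make up. A row lasts 1/10 s, in which the tool goes at most 50 mm and 8.59 degrees, less where a joint would pass 70% of its speed; a pose out of reach is approached as far as the arm can. A call with a gripper value outside its range is refused whole. "grip" is the opening, from 0 (shut) to 1 (fully open), set as the call begins (left out, the last holds). The fingers move at their own pace and stop on an object; "force" is the grip in N (left out, the last holds). Time passes only in rows, so rows that repeat a pose let the fingers close. It gives the time, the measured TCP pose, the force and the opening at its end, in the units of the state.
- read_state(): the state, without advancing time (a new reading comes with each control period).
- read_camera(name): name is "scene" or "top"; returns the picture (400x640x3 uint8, red, green, blue); there is no depth.
- calibration(name): a dict with "fov_y" (degrees; the focal length in pixels is half the picture's height over the tangent of half this angle, whatever the lens; pixels are square), "cx", "cy" (the principal point, pixels), "xyz" and "attitude" of the camera in the world. Camera axes: x right, y down, z forward; pixel columns grow to the right and rows downward; lengths in m; the calibration is good to about 2 mm. A picture is of the moment at which its call begins. calibration takes no time and is no camera call.
- close_job(): hands the job in, once; it reports no verdict.
The state is a dict: "t": time; "q": joint angles; "dq": joint speeds; "joint_torque": joint torques, N m; "tool_pos": TCP position; "orientation": TCP orientation; "force": force on the tool from outside, world axes, zero at the start; "wrist_torque": the same for the moment, N m; "opening": finger opening in m.
Only numpy, scipy, OpenCV 4.12 (cv2) and the standard library are available. Lean on these libraries where they do the work, as an engineer would, in place of code of your own. Each camera call takes 0.05 s, during which the arm holds its last target.

## Working session

There is one attempt and no reset: what is moved stays moved. The work goes in short steps, Python scripts to look and compute and a tool call to move; the robot and the scene stay as the last step left them, time stands still between calls to the robot, and variables do not carry over. Pictures are saved under pics/ and viewed, and the job is handed in when it is done.

Besides the shell and the picture viewer there is one more tool, called after "Request:" as name(argument=value, ...) on one line, values as JSON. carry_out: Moves the arm, as the interface text tells. Its arguments: {"type":"object","properties":{"steps":{"type":"array","items":{"type":"object","properties":{"xyz":{"type":"array","items":{"type":"number"}},"rot":{"type":"array","items":{"type":"number"}}}}},"grip":{"type":"number"},"force":{"type":"number"}},"required":["steps"]}

```bash
ls; mkdir -p pics
python3 - <<'E'
from plant import *
import cv2
s=read_state()
for k,v in s.items(): print(k,v)
for n in("scene","top"):
    print(n,calibration(n)); cv2.imwrite(f"pics/{n}0.png",read_camera(n)[:,:,::-1])
try: print(nose_length)
except Exception as e: print(e)
E
```

```text
pics
t 0.0
q [-1.43439557e+00  1.31140878e-01  1.48925512e+00 -2.66116008e-06
  1.52301355e+00 -8.53996578e-02]
dq [-2.71713842e-04 -5.71115427e-04 -9.41280993e-05 -5.04314585e-04
 -6.52955857e-04 -2.33037042e-04]
joint_torque [ 1.83975135e-03 -5.59845757e+01 -4.91751122e+01  7.68517354e-02
  3.57935694e-02 -1.50328806e-04]
tool_pos [ 0.13193999 -0.58476635  0.23461282]
orientation [-2.45267212e+00  1.96116024e+00  2.07090883e-03]
force [-0.92753891 -0.54736054 -0.13085957]
wrist_torque [ 0.00164117 -0.01145759  0.01866493]
opening 0.09310645140200942
scene {'fov_y': 45.709512516859384, 'cx': 321.8990122405904, 'cy': 202.59967871332665, 'xyz': array([ 1.25896857, -0.74268994,  0.97240352]), 'attitude': array([-2.08876803, -0.83572448,  0.44965577])}
top {'fov_y': 57.26229137778302, 'cx': 318.0000915681239, 'cy': 195.6146135115618, 'xyz': array([ 0.32292658, -0.00593059,  1.36424901]), 'attitude': array([-2.11546906,  2.11756422, -0.21406585])}
0.017
```

View pics/scene0.png

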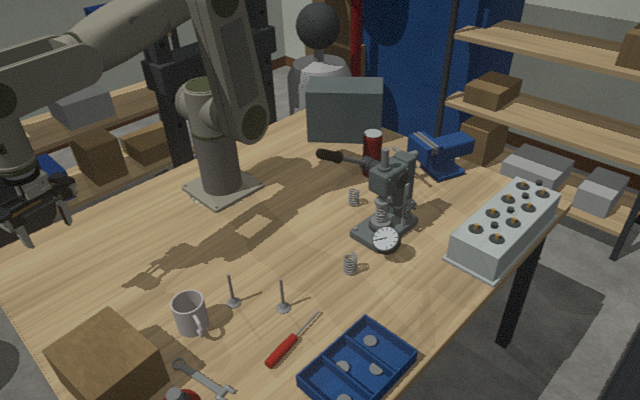

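View pics/top0.png

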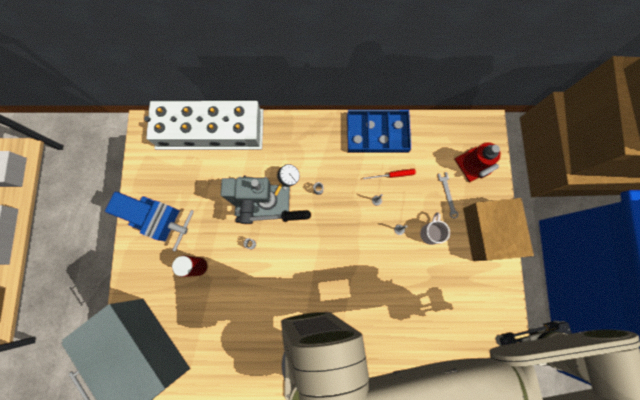

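Run:
```python
import cv2
a=cv2.imread("pics/scene0.png"); b=cv2.imread("pics/top0.png")
c=a[130:265,300:440]; cv2.imwrite("pics/s1.png",cv2.resize(c,None,fx=4.4,fy=4.4,interpolation=cv2.INTER_CUBIC))
c=b[155:255,200:340]; cv2.imwrite("pics/t1.png",cv2.resize(c,None,fx=5.5,fy=5.5,interpolation=cv2.INTER_CUBIC))
```

```text
(no output)
```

View pics/s1.png

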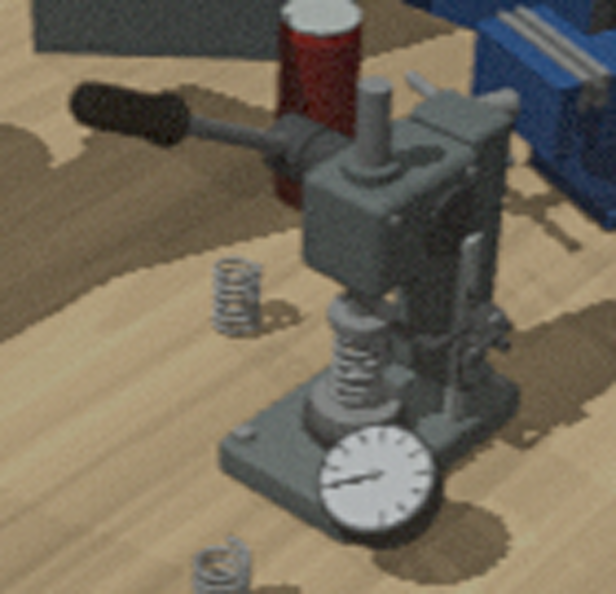

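View pics/t1.png

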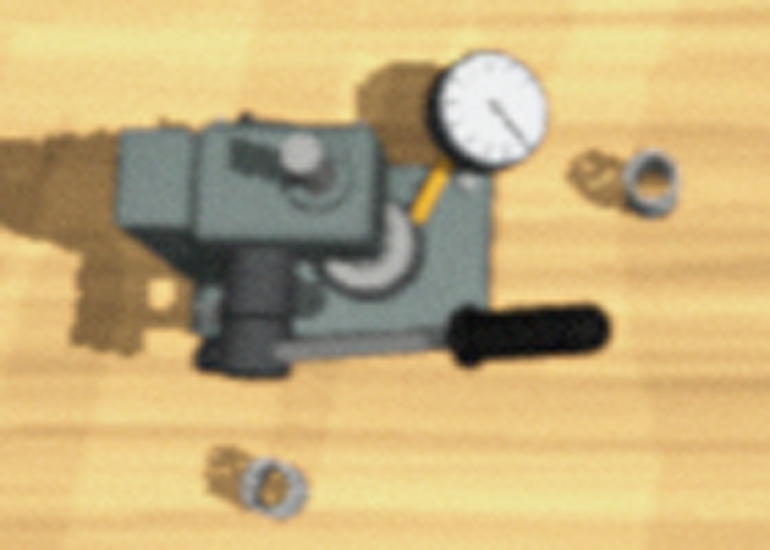

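```bash
cat > h.py <<'E'
import numpy as np, cv2
from scipy.spatial.transform import Rotation as R
from scipy.optimize import least_squares
from plant import *
C={n:calibration(n) for n in("scene","top")}
def proj(n,P):
    c=C[n]; f=200/np.tan(np.radians(c["fov_y"]/2))
    p=(np.atleast_2d(P)-c["xyz"])@R.from_rotvec(c["attitude"]).as_matrix()
    return np.c_[c["cx"]+f*p[:,0]/p[:,2],c["cy"]+f*p[:,1]/p[:,2]]
def T2W(p,P):
    c,s=np.cos(p[2]),np.sin(p[2]); P=np.atleast_2d(P)
    return np.c_[p[0]+c*P[:,0]-s*P[:,1],p[1]+s*P[:,0]+c*P[:,1],P[:,2]]
def grip(th,r=.2):
    a=.55-th; return [.04-r*np.cos(a),.095,.2+r*np.sin(a)]
def shots(n,k,name=None):
    m=np.mean([read_camera(n).astype(float) for _ in range(k)],0)
    if name: np.save(f"pics/{name}.npy",m)
    return m
E
python3 - <<'E'
from h import *
O=[("top",[0,0,.306],(254.9,183.2)),("top",grip(0,.245),(310.4,214.6)),("top",grip(0,.155),(282.7,216.3)),("top",[-.085,-.085,.085],(289.1,175)),
("scene",[0,0,.306],(385,149.3)),("scene",grip(0,.245),(316.4,153.4)),("scene",grip(0,.155),(342,156.6)),("scene",[-.085,-.085,.085],(385.9,238.6))]
f=lambda p:np.concatenate([proj(n,T2W(p,P))[0]-u for n,P,u in O])
r=least_squares(f,[.5,.2,1.5],loss='soft_l1')
print(r.x, np.degrees(r.x[2])); print(f(r.x).reshape(-1,2).round(1))
E
```

```text
[0.5784133  0.18209496 1.54684868] 88.62790083424619
[[-0.7 -0.9]
 [-0.4 -0.4]
 [ 1.9 -0.4]
 [ 0.4 -0.7]
 [ 0.1 -1. ]
 [ 0.4 -1.3]
 [-4.9 -0.2]
 [-1.1 -0.9]]
```

Run:
```python
from h import *
m=shots("scene",30,"rest")
p=[.5784,.1821,1.5468]
q=proj("scene",T2W(p,[[0,0,.1235],[.03,-.05,.1235],[.05,-.05,.1],[.06,-.05,.11]])); print(q.round(1))
c=m[185:240,370:430]; c=np.clip((c-20)*1.5,0,255)
cv2.imwrite("pics/s2.png",cv2.resize(c[:,:,::-1].astype(np.uint8),None,fx=10,fy=10,interpolation=cv2.INTER_CUBIC))
for th in (0,.3,.55,.9,1.3): print(th,T2W(p,grip(th)).round(4))
```

```text
[[381.7 201.5]
 [401.3 204.1]
 [404.8 207.5]
 [407.2 203.4]]
0 [[0.4803 0.0539 0.3045]]
0.3 [[0.4797 0.0306 0.2495]]
0.55 [[0.4796 0.0244 0.2   ]]
0.9 [[0.4799 0.0365 0.1314]]
1.3 [[0.4809 0.0781 0.0637]]
```

View pics/s2.png

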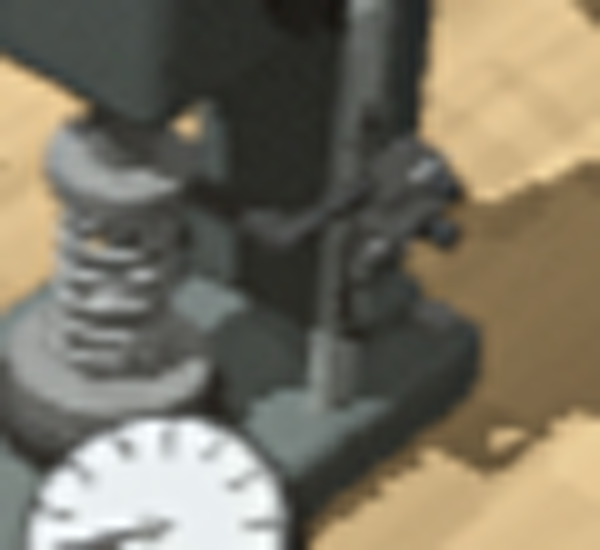

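Run:
```python
from h import *
m=np.load("pics/rest.npy")
c=m[196:222,386:420]; c=np.clip((c-15)*2.6,0,255)
cv2.imwrite("pics/s3.png",cv2.resize(c[:,:,::-1].astype(np.uint8),None,fx=22,fy=22,interpolation=cv2.INTER_LANCZOS4))
```

```text
(no output)
```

View pics/s3.png

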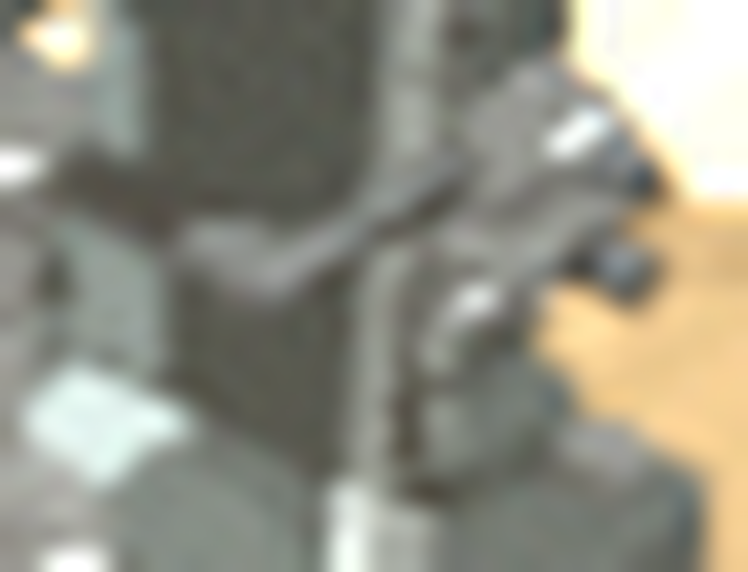

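Run:
```python
from h import *
s=read_state(); print(s["t"],s["force"]); print(R.from_rotvec(s["orientation"]).as_matrix().round(3))
p=[.5784,.1821,1.5468]
for d in ([.01,0,0],[0,.01,0],[0,0,.01]):
    print(d,(proj("scene",T2W(p,np.array([[.05,-.05,.11]])+d))-proj("scene",T2W(p,[.05,-.05,.11]))).round(2))
```

```text
1.6 [-0.19417737  0.50274149  0.91304936]
[[ 0.22  -0.976  0.   ]
 [-0.976 -0.22   0.   ]
 [-0.    -0.    -1.   ]]
[0.01, 0, 0] [[ 2.05 -1.44]]
[0, 0.01, 0] [[-2.66 -1.39]]
[0, 0, 0.01] [[ 0.27 -2.67]]
```

Request:
carry_out(steps=[{"xyz":[0,0,4],"rot":[0,0,0]},{"xyz":[1,1,8],"rot":[0,0,2]},{"xyz":[4,4,12],"rot":[0,0,8]},{"xyz":[8,8,16],"rot":[0,0,14]},{"xyz":[12,12,17],"rot":[0,0,20]},{"xyz":[15.5,15,17],"rot":[0,0,26]},{"xyz":[19,18,17],"rot":[0,0,32]},{"xyz":[22,21.5,17],"rot":[0,0,38]},{"xyz":[25,25,17],"rot":[0,0,44]},{"xyz":[28,29,17],"rot":[0,0,50]}], grip=0, force=20)

```text
t: 2.6
tool_pos: [0.4033, -0.3062, 0.4058]
orientation: [3.054, -0.735, 0.001]
force: [1.2, -0.8, 0.1]
opening: 0.0177
```

Request:
carry_out(steps=[{"xyz":[1,4,0],"rot":[0,0,4]},{"xyz":[2,8,0],"rot":[0,0,8]},{"xyz":[3,12,0],"rot":[0,0,12]},{"xyz":[4,16,0],"rot":[0,0,16]},{"xyz":[5,20,0],"rot":[0,0,20]},{"xyz":[5.8,24,0],"rot":[0,0,23]},{"xyz":[6.4,28,0],"rot":[0,0,26]},{"xyz":[6.8,31.5,0],"rot":[0,0,26]},{"xyz":[6.8,34,0],"rot":[0,0,26]},{"xyz":[6.8,34.9,0],"rot":[0,0,26]}])

```text
t: 3.6
tool_pos: [0.47, 0.0433, 0.4058]
orientation: [-3.141, 0.031, -0.0]
force: [0.4, -0.1, -0.5]
opening: 0.0006
```

Run:
```python
from h import *
s=read_state(); print(s["t"],s["tool_pos"],s["opening"],s["q"].round(2),s["force"])
for n,(x,y) in(("scene",(290,90)),("top",(220,130))):
    im=read_camera(n)[y:y+130,x:x+140,::-1]
    cv2.imwrite(f"pics/{n}4.png",cv2.resize(im,None,fx=4,fy=4,interpolation=cv2.INTER_CUBIC))
a,b=cv2.imread("pics/scene4.png"),cv2.imread("pics/top4.png")
cv2.imwrite("pics/both4.png",cv2.resize(np.hstack([a,b]),(800,372)))
```

```text
3.6 [0.47002317 0.04327893 0.40575741] 0.0005614962986676894 [-0.02 -0.22  1.52  0.    1.84  0.  ] [ 0.41864051 -0.12478815 -0.51796494]
```

View pics/both4.png

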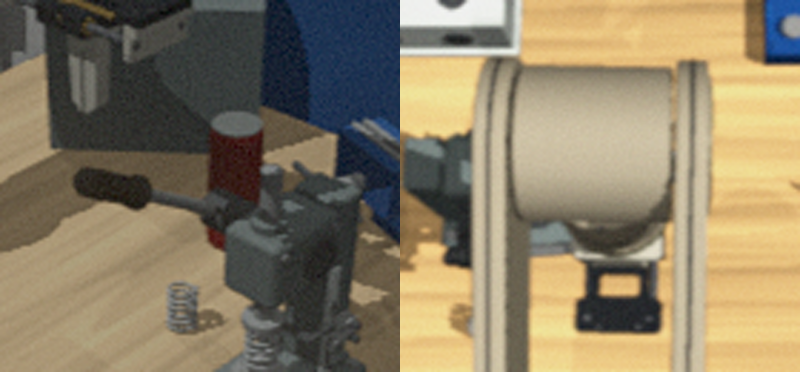

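```bash
cat >> h.py <<'E'
P0=[.5784,.1821,1.5468]
def tcp(th,phi):
    a=.55-th; g=np.array(grip(th)); n=np.array([np.sin(a),0,np.cos(a)])  # up-normal, tester frame
    mis=abs(-a-phi)  # tilt wanted = -a
    tz=np.array([np.sin(phi),0,-np.cos(phi)])
    e=.0075*np.tan(mis)
    c=g+.014*n/np.cos(mis)-tz*(.017+e)
    return T2W(P0,c)[0]
E
python3 - <<'E'
from h import *
s=read_state(); print(s["t"],s["tool_pos"])
for th in np.arange(0,1.36,.1):
    phi=max(0,th-.55)*.8
    print(round(th,2),round(np.degrees(phi),1),(tcp(th,phi)*100).round(2))
E
```

```text
3.7 [0.47012354 0.04189941 0.40571549]
0.0 0.0 [48.05  6.25 34.01]
0.1 0.0 [48.02  5.11 32.16]
0.2 0.0 [48.    4.17 30.23]
0.3 0.0 [47.98  3.42 28.24]
0.4 0.0 [47.97  2.88 26.2 ]
0.5 0.0 [47.96  2.54 24.14]
0.6 2.3 [47.96  2.33 22.1 ]
0.7 6.9 [47.95  2.25 20.11]
0.8 11.5 [47.96  2.37 18.11]
0.9 16.0 [47.96  2.69 16.14]
1.0 20.6 [47.98  3.2  14.22]
1.1 25.2 [47.99  3.9  12.36]
1.2 29.8 [48.01  4.77 10.58]
1.3 34.4 [48.04  5.82  8.9 ]
```

Request:
carry_out(steps=[{"xyz":[0.4,0.8,-1.5],"rot":[0,0,0]},{"xyz":[0.8,1.6,-3],"rot":[0,0,0]},{"xyz":[1,1.9,-4.2],"rot":[0,0,0]},{"xyz":[1,1.9,-5],"rot":[0,0,0]},{"xyz":[1,1.9,-5],"rot":[0,0,0]}])

```text
t: 4.2
tool_pos: [0.4795, 0.0598, 0.3534]
orientation: [3.141, -0.036, -0.005]
force: [0.2, 0.2, 0.3]
opening: 0.0003
```

Run:
```python
from h import *
s=read_state(); print(s["t"],s["tool_pos"],s["opening"],s["force"])
for n,(x,y) in(("scene",(290,90)),("top",(220,130))):
    im=read_camera(n)[y:y+130,x:x+140,::-1]
    cv2.imwrite(f"pics/{n}5.png",cv2.resize(im,None,fx=4,fy=4,interpolation=cv2.INTER_CUBIC))
print(proj("scene",s["tool_pos"]+[0,0,-.017]))
```

```text
4.2 [0.47947306 0.05977416 0.35336684] 0.0003322194019867266 [0.18322583 0.17849418 0.28881653]
[[328.33882125 143.18074006]]
```

View pics/scene5.png

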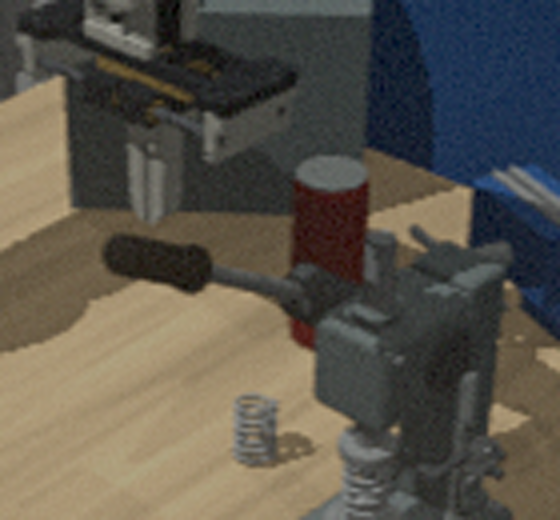

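Request:
carry_out(steps=[{"xyz":[0,0.2,-0.7],"rot":[0,0,0]},{"xyz":[0,0.2,-1.2],"rot":[0,0,0]},{"xyz":[0,0,-1.7],"rot":[0,0,0]},{"xyz":[0,-0.4,-2.4],"rot":[0,0,0]},{"xyz":[0,-0.9,-3.2],"rot":[0,0,0]},{"xyz":[0,-1.4,-4.2],"rot":[0,0,0]},{"xyz":[0,-1.8,-5.1],"rot":[0,0,0]},{"xyz":[0,-2.2,-6.1],"rot":[0,0,0]},{"xyz":[0,-2.5,-7.1],"rot":[0,0,0]},{"xyz":[0,-2.5,-7.1],"rot":[0,0,0]}])

```text
t: 5.3
tool_pos: [0.4802, 0.034, 0.2841]
orientation: [3.14, -0.037, 0.0]
force: [-1.2, -1.3, 7.2]
opening: 0.0004
```

Run:
```python
from h import *
s=read_state(); print(s["t"],s["tool_pos"],s["opening"],s["force"],s["wrist_torque"])
m=shots("scene",10,"th03")
im=m[120:250,300:440,::-1].astype(np.uint8)
cv2.imwrite(f"pics/scene6.png",cv2.resize(im,None,fx=4,fy=4,interpolation=cv2.INTER_CUBIC))
```

```text
5.3 [0.48016248 0.034003   0.28408077] 0.0004310894437371323 [-1.20357805 -1.26943416  7.19899056] [-0.3331215   0.19817718 -0.02918727]
```

View pics/scene6.png

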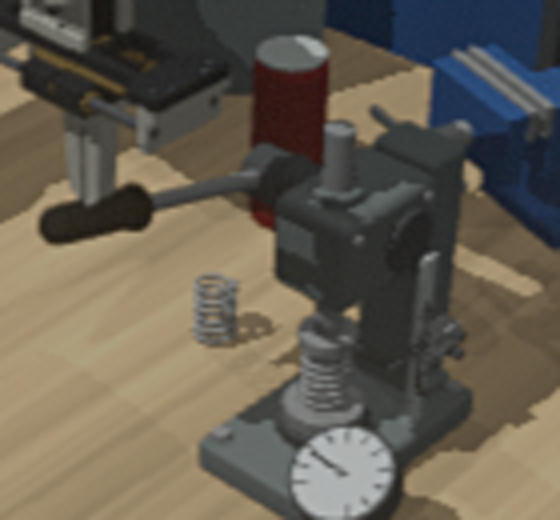

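Request:
carry_out(steps=[{"xyz":[0,-0.3,-1.1],"rot":[0,0,0]},{"xyz":[0,-0.5,-2.1],"rot":[0,0,0]},{"xyz":[0,-0.7,-3.2],"rot":[0,0,0]},{"xyz":[0,-0.85,-4.2],"rot":[0,0,0]},{"xyz":[0,-1.0,-5.3],"rot":[1,0,0]},{"xyz":[0,-1.05,-6.3],"rot":[2.5,0,0]},{"xyz":[0,-1.1,-7.3],"rot":[4.5,0,0]},{"xyz":[0,-1.15,-8.3],"rot":[7,0,0]},{"xyz":[0,-1.1,-9.3],"rot":[9,0,0]},{"xyz":[0,-1.0,-10.3],"rot":[11.5,0,0]}])

```text
t: 6.8
tool_pos: [0.4809, 0.0232, 0.1827]
orientation: [-2.942, 0.034, -0.001]
force: [-3.3, -9.2, 10.9]
opening: 0.0006
```

Run:
```python
from h import *
s=read_state(); print(s["t"],s["tool_pos"],R.from_rotvec(s["orientation"]).as_matrix()[:,2],s["force"],s["wrist_torque"])
im=shots("scene",1)[120:250,300:440,::-1].astype(np.uint8)
cv2.imwrite(f"pics/scene7.png",cv2.resize(im,None,fx=4,fy=4,interpolation=cv2.INTER_CUBIC))
```

```text
6.8 [0.48088875 0.02318252 0.18273435] [ 0.00268973  0.19760083 -0.98027888] [-3.27056696 -9.18994219 10.89882813] [-1.21112875  0.67887499  0.21428172]
```

View pics/scene7.png

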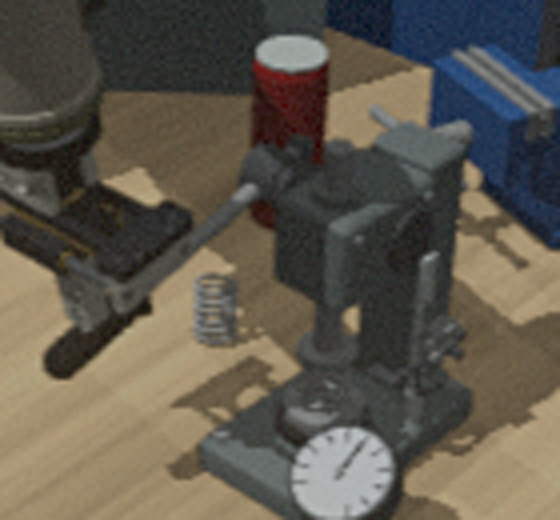

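Run:
```python
from h import *
im=cv2.imread("pics/scene7.png")
for th,col in((.8,(0,255,0)),(.95,(0,0,255)),(1.1,(255,0,0))):
    q=(proj("scene",T2W(P0,[grip(th,r) for r in(0,.155,.2,.245)]))-[300,120])*4
    for u in q: cv2.circle(im,tuple(int(v) for v in u),4,col,-1)
q=(proj("scene",read_state()["tool_pos"]+.017*np.array([0,.198,-.98]))[0]-[300,120])*4
cv2.circle(im,tuple(int(v) for v in q),4,(0,255,255),-1)
cv2.imwrite("pics/scene7b.png",im)
```

```text
(no output)
```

View pics/scene7b.png

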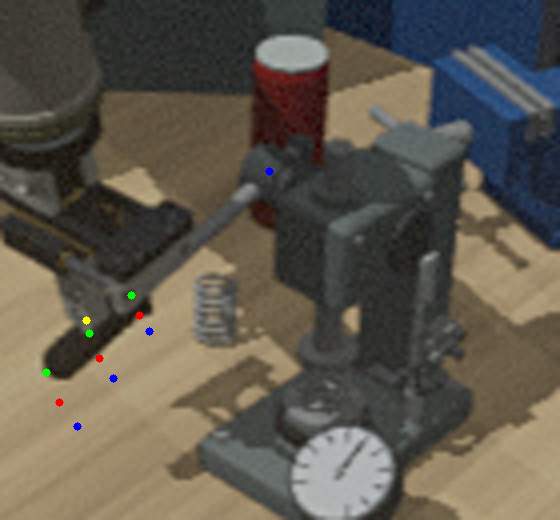

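Request:
carry_out(steps=[{"xyz":[0,-0.1,-1.0],"rot":[2.5,0,0]},{"xyz":[0,0.1,-2.1],"rot":[5,0,0]},{"xyz":[0,0.4,-3.1],"rot":[7.5,0,0]},{"xyz":[0,0.7,-4.05],"rot":[10,0,0]},{"xyz":[0,1.0,-5.0],"rot":[12.5,0,0]},{"xyz":[0,1.35,-5.9],"rot":[15,0,0]},{"xyz":[0,1.8,-6.8],"rot":[17.5,0,0]},{"xyz":[0,2.2,-7.6],"rot":[20,0,0]},{"xyz":[0,2.2,-7.6],"rot":[20,0,0]}])

```text
t: 7.75
tool_pos: [0.4812, 0.0456, 0.1059]
orientation: [-2.591, 0.032, 0.005]
force: [-2.6, -7.6, 13.7]
opening: 0.0003
```

```bash
cat > st.py <<'E'
from h import *
import sys
s=read_state(); tz=R.from_rotvec(s["orientation"]).as_matrix()[:,2]; print(s["t"],s["tool_pos"].round(4),tz.round(3),s["force"].round(1),s["wrist_torque"].round(2))
im=shots("scene",1)[120:250,300:440,::-1].astype(np.uint8)
im=cv2.resize(im,None,fx=4,fy=4,interpolation=cv2.INTER_CUBIC)
for th,col in zip(map(float,sys.argv[2:]),((0,255,0),(0,0,255))):
    for u in (proj("scene",T2W(P0,[grip(th,r) for r in(0,.155,.2,.245)]))-[300,120])*4: cv2.circle(im,tuple(int(v) for v in u),3,col,-1)
q=(proj("scene",s["tool_pos"]+.017*tz)[0]-[300,120])*4
cv2.circle(im,tuple(int(v) for v in q),3,(0,255,255),-1)
cv2.imwrite(f"pics/{sys.argv[1]}.png",im)
E
python3 st.py s8 1.2 1.3
```

```text
7.75 [0.4812 0.0456 0.1059] [ 0.003  0.523 -0.852] [-2.6 -7.6 13.7] [-0.23  0.29  0.22]
```

View pics/s8.png

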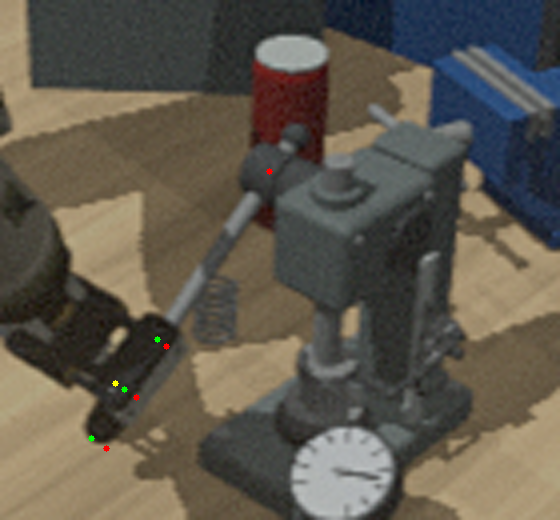

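Request:
carry_out(steps=[{"xyz":[0,0.3,-0.5],"rot":[1,0,0]},{"xyz":[0,0.6,-1.0],"rot":[2,0,0]},{"xyz":[0,0.9,-1.4],"rot":[3,0,0]},{"xyz":[0,1.1,-1.7],"rot":[4,0,0]},{"xyz":[0,1.1,-1.7],"rot":[4,0,0]}])

```text
t: 8.3
tool_pos: [0.4817, 0.056, 0.0895]
orientation: [-2.524, 0.03, 0.004]
force: [-1.7, -11.8, 11.8]
opening: 0.0005
```

```bash
python3 st.py s9 1.25 1.3
```

```text
8.3 [0.4817 0.056  0.0895] [ 0.004  0.579 -0.815] [ -1.7 -11.8  11.8] [-0.61  0.28  0.27]
```

View pics/s9.png

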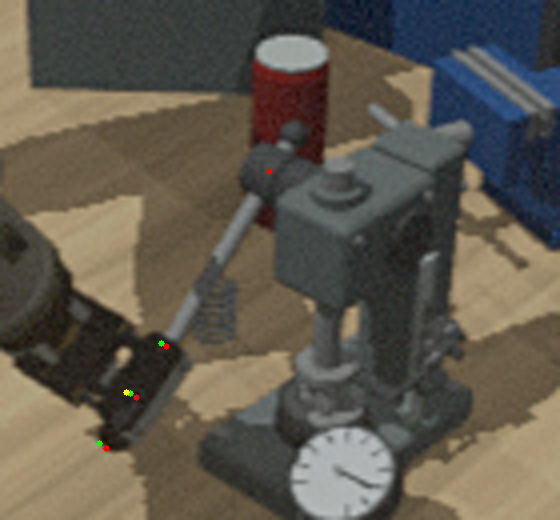

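Request:
carry_out(steps=[{"xyz":[0,0.15,-0.25],"rot":[0,0,0]},{"xyz":[0,0.3,-0.5],"rot":[0,0,0]},{"xyz":[0,0.3,-0.5],"rot":[0,0,0]}])

```text
t: 8.65
tool_pos: [0.482, 0.0581, 0.0867]
orientation: [-2.525, 0.027, 0.004]
force: [-11.5, -20.0, 29.7]
opening: 0.0006
```

```bash
python3 st.py s10 1.3
```

```text
8.65 [0.482  0.0581 0.0867] [ 0.003  0.578 -0.816] [-11.5 -20.   29.7] [-0.05  1.76  1.36]
```

Run:
```python
from h import *
m=shots("scene",20,"stop"); s=read_state(); print(s["t"],s["force"],s["tool_pos"])
c=m[196:222,386:420]; c=np.clip((c-15)*2.6,0,255)
a=cv2.resize(c[:,:,::-1].astype(np.uint8),None,fx=22,fy=22,interpolation=cv2.INTER_LANCZOS4)
cv2.imwrite("pics/s11.png",a)
```

```text
9.7 [-12.12299891 -19.86179036  27.77268475] [0.48190486 0.05814155 0.08667083]
```

View pics/s11.png

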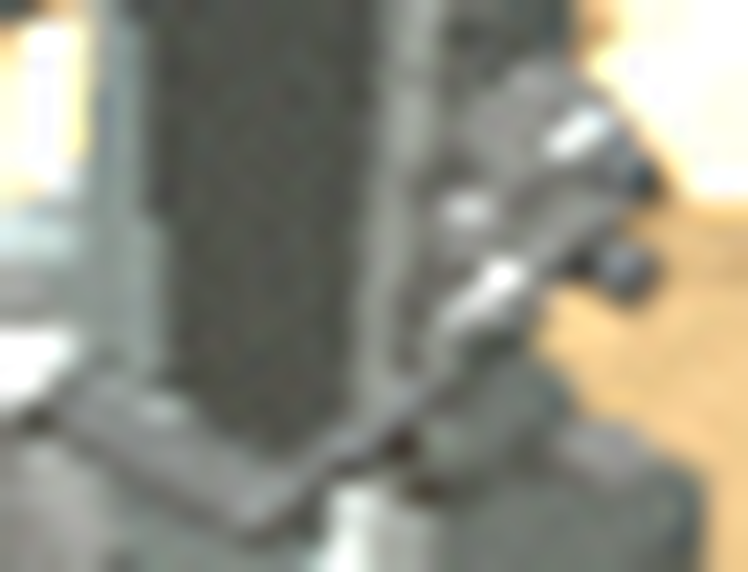

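Request:
carry_out(steps=[{"xyz":[-0.1,-0.4,0.8],"rot":[-2,0,0]},{"xyz":[-0.15,-0.9,1.7],"rot":[-4.5,0,0]},{"xyz":[-0.15,-1.4,2.5],"rot":[-6.8,0,0]},{"xyz":[-0.15,-1.85,3.4],"rot":[-9,0,0]},{"xyz":[-0.15,-2.3,4.5],"rot":[-12,0,0]},{"xyz":[-0.15,-2.7,5.6],"rot":[-14.5,0,0]},{"xyz":[-0.15,-2.95,6.5],"rot":[-17,0,0]},{"xyz":[-0.15,-3.2,7.5],"rot":[-19.3,0,0]},{"xyz":[-0.15,-3.4,8.4],"rot":[-21.5,0,0]},{"xyz":[-0.15,-3.55,9.3],"rot":[-23.8,0,0]}])

```text
t: 10.7
tool_pos: [0.4804, 0.023, 0.179]
orientation: [-2.943, 0.035, -0.004]
force: [0.5, -9.0, 10.2]
opening: 0.0007
```

```bash
python3 st.py s12 0.8
python3 - <<'E'
from h import *
m=shots("scene",10,"th08")
E
```

```text
10.7 [0.4804 0.023  0.179 ] [ 0.005  0.197 -0.98 ] [ 0.5 -9.  10.2] [-1.34 -0.04  0.  ]
```

View pics/s12.png

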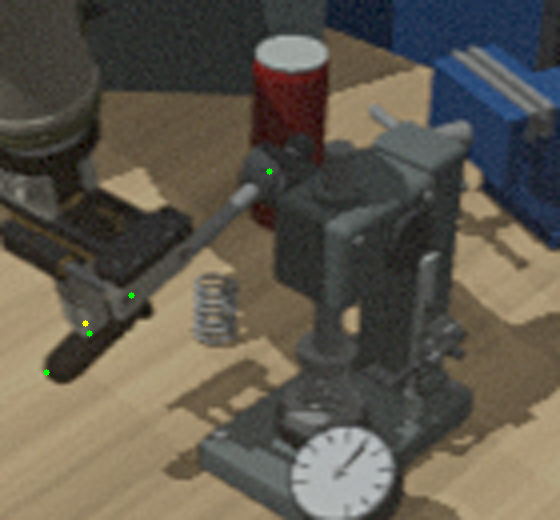

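Request:
carry_out(steps=[{"xyz":[0,-0.2,1.0],"rot":[-2.3,0,0]},{"xyz":[0,-0.3,2.0],"rot":[-4.6,0,0]},{"xyz":[0,-0.3,3.0],"rot":[-7,0,0]},{"xyz":[0,-0.2,4.0],"rot":[-9.2,0,0]},{"xyz":[0,-0.1,4.8],"rot":[-10.5,0,0]},{"xyz":[0,0,5.4],"rot":[-11.4,0,0]},{"xyz":[0,0.05,5.7],"rot":[-11.4,0,0]},{"xyz":[0,0.05,5.7],"rot":[-11.4,0,0]}])

```text
t: 12.05
tool_pos: [0.4801, 0.0247, 0.236]
orientation: [-3.139, 0.036, -0.007]
force: [1.4, -4.8, 9.6]
opening: 0.0005
```

Run:
```python
from h import *
s=read_state(); print(s["t"],s["tool_pos"],s["force"])
m=shots("scene",20,"th05")
def crop(n):
    c=np.load(f"pics/{n}.npy")[198:222,388:418]; c=np.clip((c-15)*2.6,0,255)
    return cv2.resize(c[:,:,::-1].astype(np.uint8),None,fx=13,fy=12,interpolation=cv2.INTER_CUBIC)
cv2.imwrite("pics/s13.png",np.vstack([np.hstack([crop("rest"),crop("stop")]),np.hstack([crop("th08"),crop("th05")])]))
```

```text
12.05 [0.48010488 0.02471144 0.23600996] [ 1.37584331 -4.83405769  9.55501039]
```

View pics/s13.png

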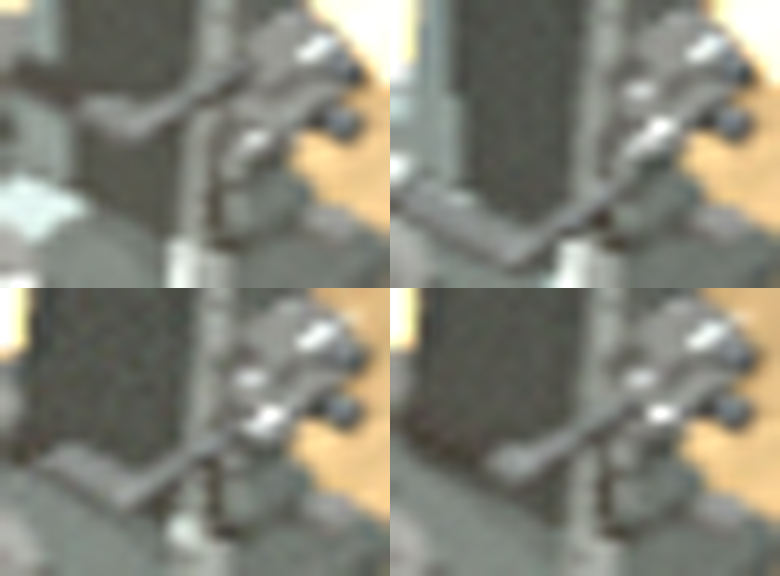

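Run:
```python
from h import *
def crop(n):
    c=np.load(f"pics/{n}.npy")[200:218,398:416]; c=np.clip((c-25)*2.6,0,255)
    a=cv2.resize(c[:,:,::-1].astype(np.uint8),None,fx=22,fy=22,interpolation=cv2.INTER_CUBIC)
    for i in range(0,18,2):
        cv2.line(a,(i*22+11,0),(i*22+11,4),(0,0,255),1); cv2.line(a,(0,i*22+11),(4,i*22+11),(0,0,255),1)
    return a
cv2.imwrite("pics/s14.png",np.hstack([crop("stop"),crop("th05")]))
cv2.imwrite("pics/s15.png",np.hstack([crop("rest"),crop("th08")]))
```

```text
(no output)
```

View pics/s14.png

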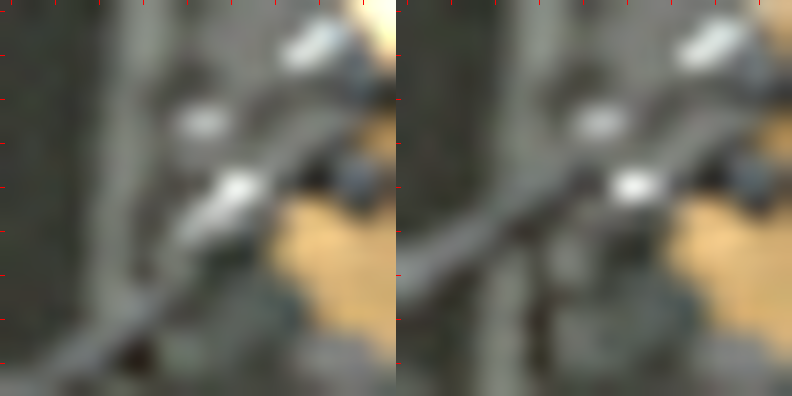

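View pics/s15.png

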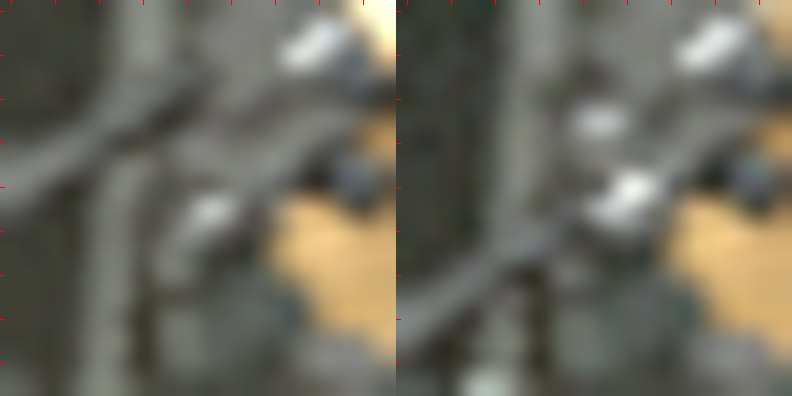

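```bash
cat >> h.py <<'E'
def ray(u,v,z,n="scene"):
    c=C[n]; f=200/np.tan(np.radians(c["fov_y"]/2)); d=R.from_rotvec(c["attitude"]).apply([(u-c["cx"])/f,(v-c["cy"])/f,1])
    P=c["xyz"]+d*(z-c["xyz"][2])/d[2]
    c_,s_=np.cos(P0[2]),np.sin(P0[2]); d=P-[P0[0],P0[1],0]
    return np.array([c_*d[0]+s_*d[1],-s_*d[0]+c_*d[1],P[2]])*1000
E
python3 - <<'E'
from h import *
print("tip rest",ray(406.4,203.1,.1235)); print("tip th05",ray(406.1,207.2,.1076)); print("stop",ray(404.9,213.1,.0845))
print("knee rest",ray(397.4,208,.1235),"knee stop",ray(397,219,.0845))
for z in(.106,.11,.114): print("upper",ray(405.8,205.5,z))
for z in(.09,.094,.098): print("lower",ray(405.7,210.4,z),ray(408.9,207.7,z))
for z in (.03,): print("rulebase L/R",ray(401.0,219.5,z),ray(404.5,219.5,z))
m=np.load("pics/rest.npy")
c=m[165:235,375:435]; c=np.clip((c-20)*2.2,0,255)
a=cv2.resize(c[:,:,::-1].astype(np.uint8),None,fx=8.5,fy=8.5,interpolation=cv2.INTER_CUBIC)
cv2.imwrite("pics/s16.png",a)
E
```

```text
tip rest [ 44.32603632 -57.8365903  123.5       ]
tip th05 [ 45.25413804 -57.65026395 107.6       ]
stop [ 44.81362183 -55.85300385  84.5       ]
knee rest [  7.0903337 -53.6334154 123.5      ] knee stop [  5.96961263 -56.55006547  84.5       ]
upper [ 53.1177082  -50.63690148 106.        ]
upper [ 48.67953681 -53.64670076 110.        ]
upper [ 44.24136541 -56.65650003 114.        ]
lower [ 51.11303243 -53.44579799  90.        ] [ 68.52957209 -52.16843177  90.        ]
lower [ 46.76442261 -56.38828977  94.        ] [ 64.10201182 -55.11671395  94.        ]
lower [ 42.41581279 -59.33078154  98.        ] [ 59.67445154 -58.06499612  98.        ]
rulebase L/R [ 68.80612109 -27.4860659   30.        ] [ 76.41739455 -35.37139767  30.        ]
```

View pics/s16.png

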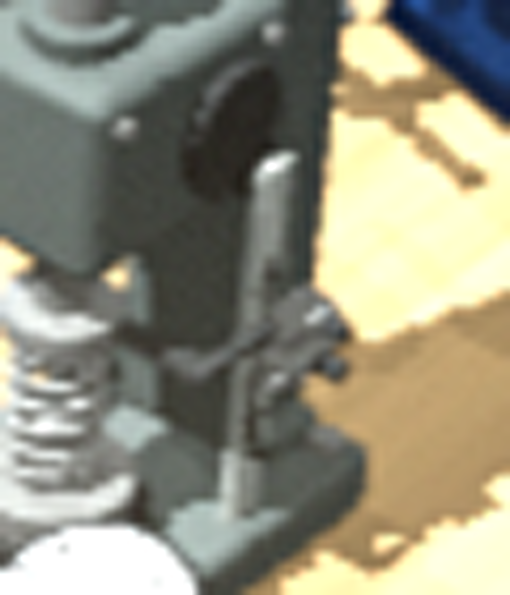

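Run:
```python
from h import *
I={n:np.load(f"pics/{n}.npy").mean(2) for n in("rest","stop","th05","th08")}
np.set_printoptions(linewidth=200)
# resample in (s along x_t, d perpendicular offset expressed in mm of z) at reference pointer tip (45,-56.5,z0)
def samp(n,z0,S,D,y=-56.5):
    P=np.array([[x/1000,y/1000,(z0+d)/1000] for d in D for x in S])
    q=proj("scene",T2W(P0,P)).astype(np.float32)
    return cv2.remap(I[n].astype(np.float32),q[:,0].reshape(len(D),-1),q[:,1].reshape(len(D),-1),cv2.INTER_CUBIC)
S=np.arange(14,72,4); D=np.arange(12,-13,-2)
for n,z in(("rest",123.5),("th05",107.6),("th08",99.5),("stop",84.5)):
    print(n,z); print("      ",S)
    for d,r in zip(D,samp(n,z,S,D)): print(f"{z+d:6.1f}",r.round(0).astype(int))
print("stop, riders"); D=np.arange(124,84,-2)
for d,r in zip(D,samp("stop",0,S,D)): print(f"{d:6.1f}",r.round(0).astype(int))
```

```text
rest 123.5
       [14 18 22 26 30 34 38 42 46 50 54 58 62 66 70]
 135.5 [47 44 49 59 73 79 72 59 57 51 54 50 48 49 97]
 133.5 [46 45 50 59 71 80 73 62 59 57 57 58 52 50 95]
 131.5 [51 48 52 61 70 77 74 65 63 65 64 70 61 58 91]
 129.5 [59 55 56 63 70 71 72 63 66 70 70 75 72 67 94]
 127.5 [68 64 61 67 70 69 69 63 65 72 74 74 78 71 92]
 125.5 [74 71 66 67 71 70 66 65 62 72 74 74 75 73 82]
 123.5 [71 71 67 63 68 67 66 62 62 70 74 74 73 72 73]
 121.5 [61 63 63 60 57 62 58 57 60 65 73 73 72 71 70]
 119.5 [53 50 55 58 52 54 49 50 54 61 71 73 72 71 73]
 117.5 [49 44 48 57 60 51 49 45 51 61 69 74 73 80 79]
 115.5 [47 45 46 58 67 61 54 51 52 61 70 73 73 86 94]
 113.5 [ 47  45  48  59  71  71  61  60  60  61  68  73  72  80 107]
 111.5 [47 48 48 61 72 72 66 63 69 65 64 69 69 71 97]
th05 107.6
       [14 18 22 26 30 34 38 42 46 50 54 58 62 66 70]
 119.6 [44 44 48 59 71 71 60 59 56 60 70 73 71 70 74]
 117.6 [46 45 47 58 68 72 65 66 69 62 68 73 72 78 79]
 115.6 [51 48 50 58 67 72 69 69 83 74 67 73 72 84 94]
 113.6 [ 60  57  54  60  67  71  72  69  86  91  72  70  71  79 107]
 111.6 [68 66 62 62 67
[... 2583 characters left out ...]
 64 79]
 108.0 [46 46 46 61 70 67 60 56 68 73 78 67 59 59 65]
 106.0 [46 47 45 60 69 64 57 54 61 70 72 66 58 58 62]
 104.0 [46 47 46 58 68 64 55 55 55 64 71 68 60 61 62]
 102.0 [46 47 48 58 68 64 54 57 57 59 77 69 66 64 66]
 100.0 [47 46 48 60 68 65 54 58 65 68 83 85 69 69 70]
  98.0 [ 47  45  48  60  69  65  56  59  73  83  92 109  80  74  72]
  96.0 [ 46  45  46  59  71  66  57  63  77  89 100 116 100  77  73]
  94.0 [ 47  47  48  57  71  70  55  65  74  88  97 104 106  81  71]
  92.0 [51 52 53 57 71 74 59 63 70 77 84 90 91 81 63]
  90.0 [58 57 60 62 69 76 69 62 69 65 68 80 74 75 61]
  88.0 [65 62 66 67 69 74 74 66 67 63 56 62 68 66 69]
  86.0 [69 64 66 69 69 70 73 67 63 62 49 50 56 62 74]
```

Request:
carry_out(steps=[{"xyz":[0,0,0.4],"rot":[0,0,0]},{"xyz":[0,0.1,0.8],"rot":[0,0,0]},{"xyz":[0,0.1,1.2],"rot":[0,0,0]},{"xyz":[0,0.2,1.6],"rot":[0,0,0]},{"xyz":[0,0.2,1.8],"rot":[0,0,0]},{"xyz":[0,0.2,1.8],"rot":[0,0,0]}])

```text
t: 13.65
tool_pos: [0.4801, 0.0271, 0.2537]
orientation: [-3.138, 0.036, -0.007]
force: [1.4, -2.6, 8.9]
opening: 0.0002
```

```bash
cat > an.py <<'E'
from h import *
import sys
np.set_printoptions(linewidth=200)
s=read_state(); print(s["t"],s["tool_pos"].round(4),s["force"].round(1))
n=sys.argv[1]; m=shots("scene",30,n); I=m.mean(2).astype(np.float32)
D=np.arange(124,90,-1.); S=np.arange(14,64,4)
P=np.array([[x/1000,-.0565,d/1000] for d in D for x in S])
q=proj("scene",T2W(P0,P)).astype(np.float32)
r=cv2.remap(I,q[:,0].reshape(len(D),-1),q[:,1].reshape(len(D),-1),cv2.INTER_CUBIC)
print("      ",S)
for d,a in zip(D,r): print(f"{d:6.1f}",a.round(0).astype(int))
def crop(n):
    c=np.load(f"pics/{n}.npy")[200:218,398:416]; c=np.clip((c-25)*2.6,0,255)
    return cv2.resize(c[:,:,::-1].astype(np.uint8),None,fx=22,fy=22,interpolation=cv2.INTER_CUBIC)
cv2.imwrite(f"pics/{n}.png",np.hstack([crop("stop"),crop(n)]))
E
python3 an.py e1
```

```text
13.65 [0.4801 0.0271 0.2537] [ 1.4 -2.6  8.9]
       [14 18 22 26 30 34 38 42 46 50 54 58 62]
 124.0 [45 44 50 62 70 64 57 54 56 70 74 74 72]
 123.0 [45 45 49 62 71 66 56 54 54 68 74 74 72]
 122.0 [45 45 49 62 71 67 56 53 53 64 74 73 72]
 121.0 [45 45 49 62 71 69 58 55 54 61 73 72 72]
 120.0 [46 46 50 61 71 69 60 58 55 59 72 72 71]
 119.0 [47 48 52 61 71 70 62 62 59 59 70 72 71]
 118.0 [49 50 53 61 72 70 63 66 66 60 69 72 71]
 117.0 [53 52 55 62 71 70 64 69 74 63 68 73 71]
 116.0 [58 55 58 63 71 71 65 69 82 69 68 73 71]
 115.0 [64 58 61 64 71 72 66 69 86 79 68 72 72]
 114.0 [68 62 63 66 70 72 67 67 87 88 70 71 72]
 113.0 [72 64 65 69 70 71 68 65 83 95 74 69 71]
 112.0 [75 66 64 70 69 70 67 64 78 95 80 68 68]
 111.0 [75 68 63 70 69 69 66 63 72 92 84 67 66]
 110.0 [72 68 61 66 68 66 63 62 66 84 85 67 63]
 109.0 [68 67 59 61 66 64 60 58 60 77 83 67 61]
 108.0 [62 64 57 55 61 62 57 55 55 69 78 67 59]
 107.0 [56 59 55 52 55 60 57 51 50 64 74 66 58]
 106.0 [50 54 53 52 49 56 57 49 47 59 71 66 58]
 105.0 [47 49 51 53 46 51 57 50 45 55 68 66 58]
 104.0 [46 44 49 55 48 47 56 54 46 52 67 68 60]
 103.0 [45 43 47 56 53 45 54 58 49 52 69 69 62]
 102.0 [44 43 46 57 59 47 52 61 54 53 73 70 66]
 101.0 [44 44 45 58 64 51 51 61 60 55 79 76 67]
 100.0 [45 45 46 58 67 58 51 60 66 59 84 86 69]
  99.0 [ 45  45  46  59  68  63  53  60  68  63  84 101  73]
  98.0 [ 45  46  47  59  69  67  55  60  67  67  81 112  81]
  97.0 [ 45  46  47  59  70  67  57  62  65  69  77 116  91]
  96.0 [ 45  46  48  59  71  67  58  64  64  68  72 110 101]
  95.0 [ 46  46  48  60  71  68  57  66  65  65  67  98 107]
  94.0 [ 46  46  49  59  71  69  55  67  67  63  64  83 104]
  93.0 [46 45 49 59 71 69 53 67 68 61 62 70 93]
  92.0 [46 45 49 59 70 69 53 65 69 61 59 62 81]
  91.0 [48 45 50 59 70 68 53 63 70 61 56 59 68]
```

View pics/e1.png

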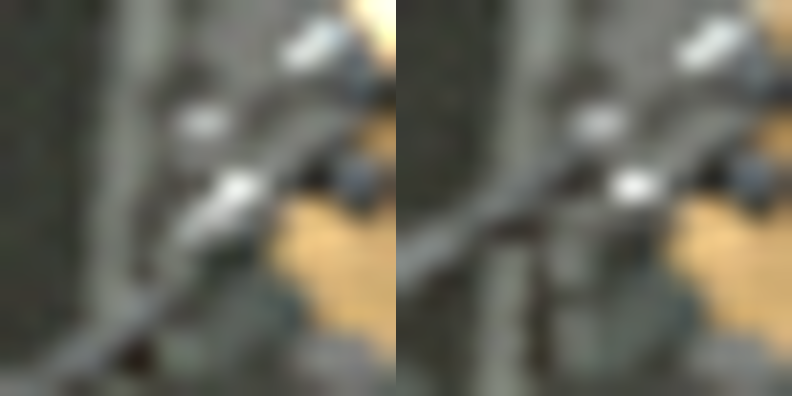

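Run:
```python
from h import *
print("gauge shadow scene",ray(400,248,0),"top",ray(272.7,173.2,0,"top"))
# spring near (650,185) in t1 and shadow end
print("spring top",ray(200+650/5.5,155+180/5.5,.064,"top"),"shadow far end",ray(200+575/5.5,155+165/5.5,0,"top"))
print("spring2 top",ray(200+278/5.5,155+487/5.5,.064,"top"),"sh",ray(200+215/5.5,155+465/5.5,0,"top"))
b=cv2.imread("pics/top0.png")
cv2.imwrite("pics/t2.png",cv2.resize(b[140:260,190:450],None,fx=3,fy=3,interpolation=cv2.INTER_CUBIC))
```

```text
gauge shadow scene [-10.79154809 -88.91192375   0.        ] top [ -13.00385353 -110.1399446     0.        ]
spring top [-189.46950012  -42.48244196   64.        ] shadow far end [-136.88976131  -66.39760372    0.        ]
spring2 top [ 44.43415832 164.7712037   64.        ] sh [ 99.51508877 146.77847355   0.        ]
```

View pics/t2.png

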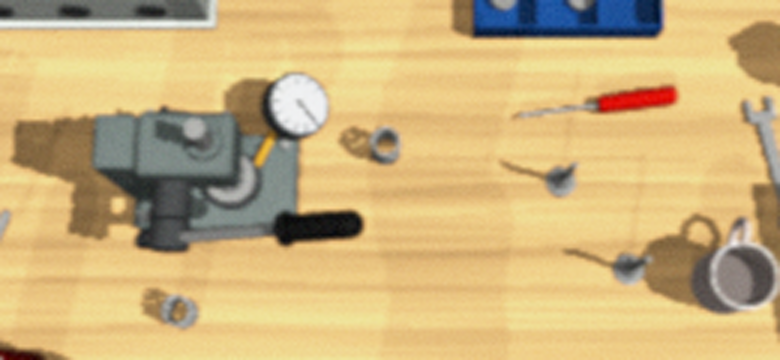

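```bash
cat > fit.py <<'E'
from h import *
I=np.mean([np.load(f"pics/{n}.npy").mean(2) for n in("stop","stop")],0)
U0,V0,W,H=400,200,14,16; SS=16
def mask(polys,sig):
    m=np.zeros((H*SS,W*SS),np.float32)
    for P in polys:
        q=(proj("scene",T2W(P0,np.array(P)/1000))-[U0-.5,V0-.5])*SS
        t=np.zeros_like(m); cv2.fillPoly(t,[np.round(q*16).astype(np.int32)],1.,cv2.LINE_AA,4); m=np.maximum(m,t)
    m=cv2.GaussianBlur(m,(0,0),sig*SS)
    return cv2.resize(m,(W,H),interpolation=cv2.INTER_AREA)
def clip(P,c):  # keep points with y < c -0.34*(x-50)
    out=[]; f=lambda p:c-.34*(p[0]-50)-p[1]
    for a,b in zip(P,P[1:]+P[:1]):
        fa,fb=f(a),f(b)
        if fa>=0: out.append(a)
        if fa*fb<0: t=fa/(fa-fb); out.append([a[i]+t*(b[i]-a[i]) for i in range(3)])
    return out
def rect(x0,L,wf,wb,y,z): return [[x0,y-wf/2,z],[x0,y+wf/2,z],[x0+L,y+wb/2,z],[x0+L,y-wb/2,z]]
uu,vv=np.meshgrid(np.arange(U0,U0+W),np.arange(V0,V0+H))
T=I[V0:V0+H,U0:U0+W]
Y=-57.
def win(zc,xa,xb,h):
    # pixels whose (x,z) at plane y=Y lie in window
    o=np.zeros(uu.shape,bool)
    for i in np.ndindex(uu.shape):
        # intersect ray with y=Y plane via linear system
        p1,p2=ray(uu[i],vv[i],.08),ray(uu[i],vv[i],.13); t=(Y-p1[1])/(p2[1]-p1[1]); p=p1+t*(p2-p1)
        o[i]=xa<=p[0]<=xb and abs(p[2]-zc)<=h
    return o
def fit(model,p0,w):
    def res(p):
        M=model(p); A=np.c_[M[w],np.ones(w.sum()),uu[w]-407,vv[w]-207]
        c,*_=np.linalg.lstsq(A,T[w],rcond=None); return A@c-T[w]
    r=least_squares(res,p0,diff_step=.02,x_scale=np.maximum(np.abs(p0),1)*.05)
    return r.x,np.sqrt(np.mean(r.fun**2)),w.sum()
for sg in(.5,.65,.8):
    w=win(96,40,58,8)
    print("low",sg,fit(lambda p:mask([rect(p[0],25,p[1],p[1],Y,p[2])],sg),[46,5,96.],w), "taper",fit(lambda p:mask([rect(p[0],12,p[1],p[3],Y,p[2])],sg),[46,4,96.,6],w))
    w=win(113,40,58,7)
    print("up ",sg,"short",fit(lambda p:mask([rect(p[0],p[3],p[1],p[1],Y,p[2])],sg),[46,5,113.,5],w),"clip",fit(lambda p:mask([clip(rect(p[0],25,p[1],p[1],Y,p[2]),p[3])],sg),[46,5,113.,-57],w))
E
python3 fit.py
```

```text
low 0.5 (array([46.5557025 ,  4.72198655, 96.46681989]), np.float64(6.764123366327755), np.int64(16)) taper (array([49.54797033,  2.16967868, 96.68854454,  2.99379342]), np.float64(6.869009963929036), np.int64(16))
up  0.5 short (array([ 46.00155449,   4.99946624, 112.94767998,   5.00003005]), np.float64(3.023698382626091), np.int64(13)) clip (array([ 44.55588603,   2.8982051 , 114.01879118, -57.63955671]), np.float64(2.2197585958924706), np.int64(13))
low 0.65 (array([47.90854563,  4.05740313, 96.60081644]), np.float64(6.734549993838302), np.int64(16)) taper (array([52.45157702,  5.5478715 , 96.26332816,  1.68845235]), np.float64(8.37130083366093), np.int64(16))
up  0.65 short (array([ 46.00318832,   4.99953882, 112.92721621,   5.00006797]), np.float64(3.677413407127577), np.int64(13)) clip (array([ 44.80406   ,   3.00968238, 113.61386012, -56.9982234 ]), np.float64(3.303871198105209), np.int64(13))
low 0.8 (array([49.41599508,  3.96415557, 96.40606227]), np.float64(6.798963018900611), np.int64(16)) taper (array([53.59805285,  4.05175043, 96.30545898,  0.14811365]), np.float64(8.370
[... 1495 characters left out ...]
  print("up ",sg,"short",fit(lambda p:mask([rect(p[0],p[3],p[1],p[1],Y,p[2])],sg),[46,5,113.,5],w),"clip",fit(lambda p:mask([clip(rect(p[0],25,p[1],p[1],Y,p[2]),p[3])],sg),[46,5,113.,-57],w))
                                                                                                                         ~~~~^^^^^^^^^^^^^^^^^^^^^^^^^^^^^^^^^^^^^^^^^^^^^^^^
  File "fit.py", line 7, in mask
    q=(proj("scene",T2W(P0,np.array(P)/1000))-[U0-.5,V0-.5])*SS
                    ~~~^^^^^^^^^^^^^^^^^^^^^
  File "h.py", line 12, in T2W
    return np.c_[p[0]+c*P[:,0]-s*P[:,1],p[1]+s*P[:,0]+c*P[:,1],P[:,2]]
                        ~^^^^^
IndexError: index 0 is out of bounds for axis 1 with size 0
```

Request:
carry_out(steps=[{"xyz":[0,0.1,0.3],"rot":[0,0,0]},{"xyz":[0,0.1,0.6],"rot":[0,0,0]},{"xyz":[0,0.2,0.9],"rot":[0,0,0]},{"xyz":[0,0.2,1.1],"rot":[0,0,0]},{"xyz":[0,0.2,1.1],"rot":[0,0,0]},{"xyz":[0,0.2,1.1],"rot":[0,0,0]}])

```text
t: 15.75
tool_pos: [0.48, 0.0295, 0.2643]
orientation: [-3.137, 0.036, -0.007]
force: [2.3, -1.6, 7.6]
opening: 0.0004
```

```bash
python3 an.py e2 | head -24; python3 st.py s20 .37
cat > pz.py <<'E'
from h import *
# pointer z from image: diff against another-pose image, shift of profile vs "rest" (123.5) and "stop" (84.5) at x=10..22
I={n:np.load(f"pics/{n}.npy").mean(2).astype(np.float32) for n in("rest","th05","th08","stop","e1","e2")}
def prof(n,z0,S=np.arange(12,21,1.),D=np.arange(-9,9.1,.25)):
    P=np.array([[x/1000,-.057,(z0+d)/1000] for d in D for x in S]); q=proj("scene",T2W(P0,P)).astype(np.float32)
    return D,cv2.remap(I[n],q[:,0].reshape(len(D),-1),q[:,1].reshape(len(D),-1),cv2.INTER_CUBIC).mean(1)
def cen(n,z):
    for _ in range(8):
        D,p=prof(n,z); w=np.clip(p-52,0,None)*(abs(D)<6); z+=(w*D).sum()/w.sum()
    return z
for n,z in(("rest",124),("stop",86),("th08",100),("th05",109),("e1",112),("e2",113)): print(n,round(cen(n,z),2))
E
python3 pz.py
```

```text
15.75 [0.48   0.0295 0.2643] [ 2.3 -1.6  7.6]
       [14 18 22 26 30 34 38 42 46 50 54 58 62]
 124.0 [46 46 51 60 69 64 57 54 56 70 74 72 73]
 123.0 [45 46 50 61 69 66 57 53 53 67 74 71 72]
 122.0 [45 47 48 60 68 68 58 54 53 63 74 72 71]
 121.0 [47 47 47 58 68 70 59 56 53 60 73 72 70]
 120.0 [50 47 48 55 67 70 62 60 55 58 71 72 70]
 119.0 [54 49 50 53 66 71 65 64 59 58 69 73 71]
 118.0 [58 54 52 53 64 70 67 68 66 59 68 73 71]
 117.0 [61 59 54 55 63 71 69 71 75 63 67 74 71]
 116.0 [64 64 58 58 62 71 70 71 83 69 67 73 72]
 115.0 [66 68 62 61 63 71 70 70 88 79 68 72 72]
 114.0 [67 70 65 63 64 69 70 68 86 88 71 71 72]
 113.0 [66 71 67 64 65 67 69 66 79 94 75 69 71]
 112.0 [65 70 68 64 63 66 67 64 71 94 80 68 68]
 111.0 [63 66 67 64 59 63 64 62 64 88 84 67 66]
 110.0 [60 61 65 63 55 59 60 60 60 79 85 68 63]
 109.0 [57 55 61 61 52 54 56 56 57 71 82 68 61]
 108.0 [54 49 55 59 51 49 52 52 56 65 77 68 59]
 107.0 [51 46 50 58 52 46 50 49 54 63 72 68 58]
 106.0 [48 44 45 56 55 45 49 48 51 62 69 68 58]
 105.0 [47 44 43 56 57 46 49 49 50 60 69 68 60]
 104.0 [47 44 43 55 60 51 49 51 50 58 69 69 62]
 103.0 [46 44 44 55 62 55 50 55 52 57 69 70 65]
17.25 [0.48   0.0294 0.2643] [ 0.004  0.004 -1.   ] [ 1.6 -1.6  7.8] [-0.3  -0.39 -0.02]
rest 125.6
stop 86.58
th08 101.28
th05 109.85
e1 112.01
e2 113.99
```

View pics/e2.png

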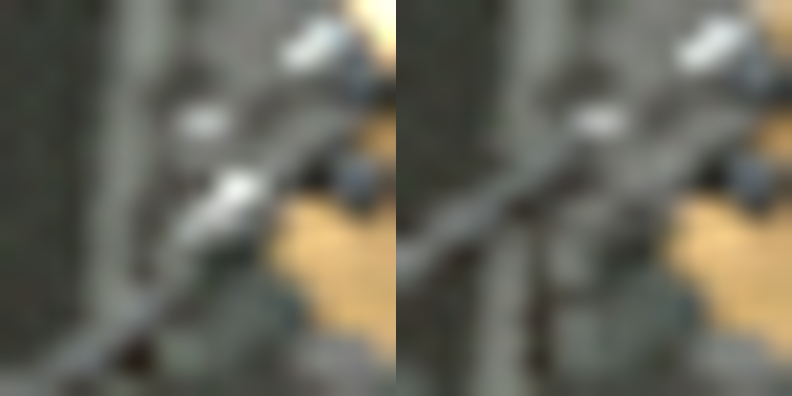

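View pics/s20.png

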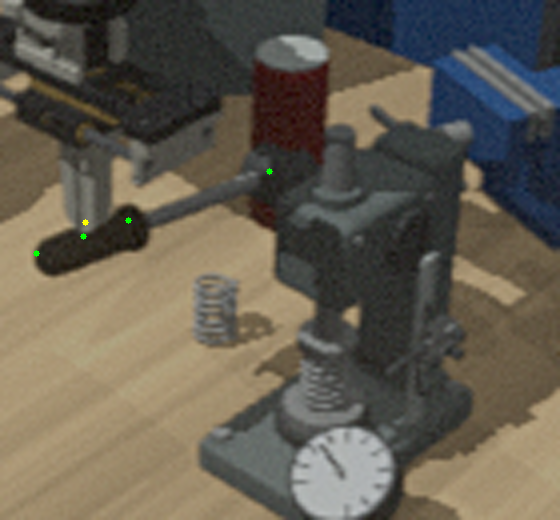

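Run:
```python
src=open('fit.py').read().split("for sg in(")[0]
exec(src)
from scipy.optimize import differential_evolution as DE
I=(np.load("pics/stop.npy")*2+np.load("pics/th05.npy")*0).mean(2)/2
T=I[V0:V0+H,U0:U0+W]
wl=win(96,40,55,7); wu=win(113,40,57,6)
def lin(M,w):
    A=np.c_[M[w],np.ones(w.sum()),uu[w]-407,vv[w]-207]; c,*_=np.linalg.lstsq(A,T[w],rcond=None); return A@c-T[w],c
def cost(p,kind,full=False):
    x0,w,sg,zu,zl,k=p
    Pu=rect(x0,k,w,w,Y,zu) if kind=="short" else clip(rect(x0,25,w,w,Y,zu),k-63)
    if len(Pu)<3: return 1e5
    ru,cu=lin(mask([Pu],sg),wu); rl,cl=lin(mask([rect(x0,25,w,w,Y,zl)],sg),wl)
    if full: return np.sqrt((ru**2).mean()),np.sqrt((rl**2).mean()),cu[0],cl[0]
    return (ru**2).sum()+(rl**2).sum()*.3
for kind in("short","clip"):
    r=DE(cost,[(42,51),(2,9),(.35,1.0),(109,117),(91,99),(1,12)],args=(kind,),seed=1,maxiter=60,popsize=10,tol=1e-4)
    print(kind,r.x.round(2),r.fun,cost(r.x,kind,True))
    for zu in np.arange(111,116.1,.5):
        rr=DE(lambda q:cost([q[0],q[1],q[2],zu,q[3],q[4]],kind),[(42,51),(2,9),(.35,1.0),(91,99),(1,12)],seed=1,maxiter=20,popsize=8)
        print("  zu",zu,round(rr.fun,1),rr.x.round(2))
```

```text
short [ 45.14   2.31   0.35 113.83  96.65   4.12] 13.547294708438098 (np.float64(0.6633165727158364), np.float64(1.7461773441857944), np.float64(92.96680320046842), np.float64(53.76875051066941))
  zu 111.0 140.2 [49.76  8.48  0.36 93.76  2.27]
  zu 111.5 134.8 [48.91  7.87  0.35 94.74  2.76]
  zu 112.0 112.5 [46.69  4.9   0.35 95.82  5.87]
  zu 112.5 72.2 [46.11  3.99  0.36 96.17  6.  ]
  zu 113.0 38.6 [45.62  3.96  0.35 96.46  5.29]
  zu 113.5 19.7 [45.56  2.12  0.35 96.4   3.96]
  zu 114.0 14.2 [44.92  2.39  0.35 96.59  4.68]
  zu 114.5 28.2 [45.06  2.64  0.42 96.36  3.92]
  zu 115.0 48.8 [45.88  2.63  0.48 96.45  1.76]
  zu 115.5 82.0 [46.12  5.13  0.4  96.11  1.04]
  zu 116.0 90.6 [45.64  4.96  0.37 96.66  1.21]
clip [ 45.     2.05   0.37 114.21  96.63   5.11] 13.705384438781651 (np.float64(0.6104883404836521), np.float64(1.8237712119046818), np.float64(171.06340983097792), np.float64(60.88373324841411))
  zu 111.0 238.5 [47.13  2.15  0.75 95.94  7.46]
  zu 111.5 188.1 [46.64  2.21  0.51 96.15  7.41]
  zu 112.0 142.5 [46.69  2.28  0.44 96.22  6.91]
  zu 112.5 87.9 [46.09  2.18  0.4  96.23  6.66]
  zu 113.0 53.3 [45.73  2.15  0.39 96.49  6.05]
  zu 113.5 32.0 [45.62  2.23  0.39 96.67  5.75]
  zu 114.0 15.8 [45.02  2.02  0.36 96.57  5.38]
  zu 114.5 14.8 [45.02  2.02  0.39 96.58  4.8 ]
  zu 115.0 19.1 [44.72  2.5   0.38 96.67  4.09]
  zu 115.5 25.2 [45.17  2.1   0.46 96.6   3.72]
  zu 116.0 28.1 [44.88  2.84  0.45 96.45  2.99]
```

Run:
```python
from h import *
np.set_printoptions(linewidth=220)
I={n:np.load(f"pics/{n}.npy").mean(2).astype(np.float32) for n in("rest","th05","th08","stop","e1","e2")}
def prof(n,z,S):
    P=np.array([[x/1000,-.057,z/1000] for x in S]); q=proj("scene",T2W(P0,P)).astype(np.float32)
    return cv2.remap(I[n],q[:,0].reshape(1,-1),q[:,1].reshape(1,-1),cv2.INTER_CUBIC)[0]
S=np.arange(20,62,2); print(S)
for a,b,z in(("stop","e2",86.6),("stop","e2",84),("rest","stop",125.6),("rest","stop",123),("rest","stop",120),("th05","stop",109.8),("th05","stop",107),("e2","stop",114),("e2","stop",111),("th08","rest",101.3)):
    print(a,b,z); print("  ",prof(a,z,S).round(0).astype(int)); print("  ",prof(b,z,S).round(0).astype(int))
```

```text
[20 22 24 26 28 30 32 34 36 38 40 42 44 46 48 50 52 54 56 58 60]
stop e2 86.6
   [64 67 69 70 69 69 70 70 72 72 69 66 64 63 63 61 54 48 47 50 53]
   [46 49 55 62 69 72 71 63 54 47 46 50 55 60 63 60 54 49 46 46 47]
stop e2 84
   [60 57 58 64 66 63 62 62 62 62 63 62 59 57 56 55 52 49 46 45 44]
   [49 50 55 62 69 72 72 68 58 48 46 53 56 55 55 56 54 50 47 46 45]
rest stop 125.6
   [69 66 65 68 70 71 70 69 68 65 65 65 62 63 69 73 74 74 74 74 74]
   [48 51 56 62 68 70 67 63 60 58 56 54 56 62 68 72 72 73 73 73 73]
rest stop 123
   [66 65 63 60 61 64 66 63 61 62 60 59 61 61 63 69 72 74 74 73 73]
   [48 52 58 64 69 72 70 65 59 55 54 52 52 54 60 68 72 74 73 73 72]
rest stop 120
   [53 56 58 58 55 51 52 54 51 49 48 50 51 55 58 62 68 72 73 73 73]
   [47 51 56 64 70 73 73 69 64 59 60 60 59 57 57 62 67 72 73 72 72]
th05 stop 109.8
   [70 69 66 63 64 67 67 68 69 70 69 67 66 69 74 80 84 81 73 65 62]
   [45 49 57 64 69 71 71 67 64 60 58 60 66 71 74 80 84 81 72 65 61]
th05 stop 107
   [66 66 65 62 58 56 58 59 59 60 62 60 57 59 64 69 71 71 68 65 60]
   [45 47 54 62 68 69 67 63 59 57 56 54 58 65 70 71 72 72 69 64 60]
e2 stop 114
   [68 66 64 64 65 65 66 69 71 69 68 67 73 87 94 90 79 71 69 70 71]
   [45 50 56 62 69 74 74 71 67 64 64 68 76 88 95 90 79 71 70 70 71]
e2 stop 111
   [65 65 64 62 57 57 59 61 61 62 61 60 60 63 74 86 89 82 71 66 64]
   [45 50 57 64 69 72 72 69 65 62 60 63 68 73 81 89 89 81 71 65 64]
th08 rest 101.3
   [68 68 67 65 65 69 72 72 71 66 61 61 63 65 67 64 73 87 85 74 68]
   [48 51 57 63 69 71 69 64 57 55 56 60 63 65 69 66 65 70 74 74 73]
```

Request:
carry_out(steps=[{"xyz":[0,0,0.1],"rot":[0,0,0]},{"xyz":[0,0.05,0.2],"rot":[0,0,0]},{"xyz":[0,0.05,0.2],"rot":[0,0,0]},{"xyz":[0,0.05,0.2],"rot":[0,0,0]},{"xyz":[0,0.05,0.2],"rot":[0,0,0]}])

```text
t: 17.8
tool_pos: [0.48, 0.0299, 0.2662]
orientation: [-3.137, 0.036, -0.007]
force: [1.7, -2.2, 8.3]
opening: 0.0005
```

```bash
python3 an.py e3 | head -1; sed -i 's/"e1","e2")}/"e1","e2","e3")}/; s/("e2",113)/("e2",113),("e3",114)/' pz.py; python3 pz.py
python3 - <<'E'
from h import *
s=read_state(); print(s["t"],s["dq"].round(4),s["force"],s["tool_pos"])
a=read_camera("scene"); cv2.imwrite("pics/fin.png",a[:,:,::-1])
E
```

```text
17.8 [0.48   0.0299 0.2662] [ 1.7 -2.2  8.3]
rest 125.6
stop 86.58
th08 101.28
th05 109.85
e1 112.01
e2 113.99
e3 113.68
19.3 [ 0.0016  0.0004  0.0002 -0.0012  0.0007  0.0014] [ 2.80948822 -1.03034305  7.46441141] [0.47995444 0.02992928 0.26623126]
```

View pics/e3.png

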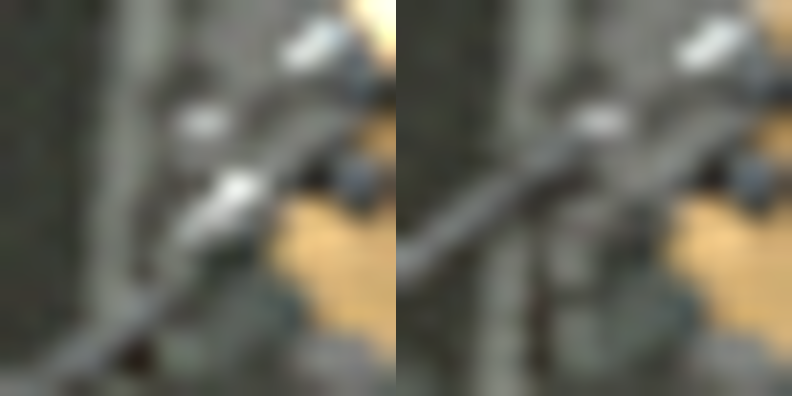

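View pics/fin.png

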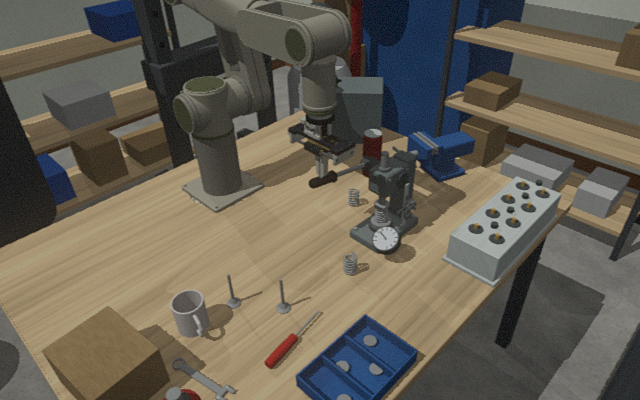

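Run:
```python
from plant import *
print(close_job()); s=read_state(); print(s["t"],s["force"],s["tool_pos"])
```

```text
the job is handed in; nothing more can be done
None
the job is handed in; nothing more can be done
```

I pressed the handle to its stop, then eased it back up at a slow, steady pace with the closed fingertips on the grip the whole way. I handed the job in after about 19.3 s, with the arm still holding the handle at about 8 N.

- **Stop:** the force on the fingertips rose from about 17 N to about 38 N while the grip hardly moved. The pointer showed at its solid height in the picture.
- **Final height:** the last pictures put the pointer at about 111.6 mm, and the arm position gives about 112.4 mm. I take it as about 112 mm.
- **Upper rider:** fitting the rider tip in the pictures gave about 112.3 mm, give or take 0.5 mm or a little more. That fit assumes the rider tip lies in line with the pointer. In the last close-up the pointer runs straight into the upper rider's tip.
- **Disagreements:** the two pointer readings differ by about 0.8 mm. My last 2 mm raise of the grip showed as about −0.3 mm at the pointer in the picture, where +0.3 mm was expected. I put this down to picture noise, at about 3.8 mm of height per pixel.
- **Steadiness:** the joints were still at the last check.
- **Bench:** the springs, valves, mug and oil can stood in the same places in the last picture, judged by eye.

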